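# Load a row of test tiles into the spraying rail

### The arm

A 6-joint arm with a two-finger parallel gripper is mounted at the origin on a cart in front of the work surface, level with it; the furniture and walls round the work are solid. World frame = base frame: x ahead of the robot, y to its left, z up, the work surface at z = 0. Lengths are in m, angles in rad, forces in N, time in s.
With the tool pointing down it reaches from about 0.3 to 0.775 m from the base axis. Payload 14.6 kg.
Tool frame: the origin (TCP) lies at the very end of the fingers, on their centre line; the grasp point (between the pads) lies 19 mm behind it; x points along the fingers, y is the direction in which the jaws open and shut, and the axes are right-handed (so a half turn about x gives the same grasp; the last joint's range is limited). The gripper opens to 94 mm and grips with 3 to 60 N. Pads are 16 mm wide; open, the fingers measure 119 mm over their backs; the gripper's body (75 mm by 177 mm) begins 78 mm behind the grasp point.
Start: joints at [-0.067, 0.3, 1.521, -0, 1.321, -0.067], TCP at [0.55, -0, 0.205] pointing down, gripper open.
Joint ranges: [-3.03, 3.03], [-0.79, 2.21], [0.23, 2.52], [-1.04, 4.18], [0, 3.07], [-2.55, 2.55]. Speed limits (rad/s): [2.22, 2.22, 2.57, 3.14, 3.14, 3.14].

### API

Orientations are given as [roll, pitch, yaw] about the fixed x, y, z axes, in that order (R = Rz(yaw) Ry(pitch) Rx(roll)).
In Python, from rig import ctrl gives the robot as it stands.
- The arm moves only by the tool drive_tool, never from a script. Its argument "motion" is text: rows parted by semicolons, each of 5 numbers parted by spaces: the shift along the tool's x, y, z in m, then the turn about the tool's x in rad, then the opening in per cent of the stroke, from 0 (shut) to 100 (fully open). A call has 1 to 10 rows; each row is the pose to reach, as a shift and turn from the pose measured when the call began, along the tool's axes at that moment; what a row does not reach only later rows make up. A row lasts 1/8 s, in which the tool goes at most 62.5 mm and 10.7 degrees, less where a joint would pass 70% of its speed; a pose out of reach is approached as far as the arm can. A call with a gripper value outside its range is refused whole. The fingers move at their own pace and stop on an object; the grip force is fixed at half the most. Time passes only in rows, so rows that repeat a pose let the fingers close. It gives the time, the measured TCP pose, the force and the opening at its end, in the units of the state.
- ctrl.read_state(): the state, without advancing time (a new reading comes with each control period).
- ctrl.read_camera(name): name is "scene" or "side" or "wrist"; returns a dict with "pixels" (480x640x3 uint8, red, green, blue), "camera_matrix" (3x3 intrinsics, pixels), "world_from_camera" (4x4, takes a point from camera to world coordinates); the wrist camera has in their place "mount" (4x4, takes a point from camera to tool coordinates, whose origin is the TCP and whose axes are the tool frame's). Camera axes: x right, y down, z forward; pixel columns grow to the right and rows downward; lengths in m; the calibration is good to about 2 mm. A picture is of the moment at which its call begins: read the wrist's pose just before it. There is no depth.
- ctrl.finish_job(): hands the job in, once; it reports no verdict.
The state is a dict: "time": time; "q": joint angles; "joint_vel": joint speeds; "effort": joint torques, N m; "position": TCP position; "ee_rot": TCP orientation; "wrist_force": force on the tool from outside, world axes, zero at the start; "wrist_torque": the same for the moment, N m; "opening": finger opening in m.
Only numpy, scipy, OpenCV 4.12 (cv2) and the standard library are available. Lean on these libraries where they do the work, as an engineer would, in place of code of your own. Each camera call takes 0.05 s, during which the arm holds its last target.

### The job

Load the five bisque test tiles for spraying: put the stray tile down on the loading board as the tail of the waiting row, then, from behind it, push the whole row as one straight block along the board into the rail until both brass catches have sprung in behind the last tile and hold the row tight against the sprung end stop. Keep the row in line, and push only as hard as the catches need, because bisque edges chip when the row is squeezed hard; then let go and leave the other things on the bench alone.

Things in the scene. Friction and masses are not known exactly. Their poses are not given: they have to be found in the camera images.
- spray_rail: fixed wooden spraying rail, 530 x 94 mm. Origin on the bench under the mouth, x along the lane INTO the rail, y across, z up. Ply base, top at z = 12 mm, x = -290 to +240: open flat loading board where x < 0. Side walls from x = 3 mm on: 64 mm apart at the mouth, narrowing to 56.6 mm at x = 14; 28 mm high; from x = 40 lips (z = 28 to 32, 43 mm opening) overhang the tiles: they enter at the mouth only
- catch_line (a point): point on the board's top on the lane's centre line between the resting catch tips (rail x = 0, z = 12 mm). Sprung brass leaf catches pivot at x = -44, y = +-34.5 mm (pins 28 mm high), slant inward to tips at x = 0, |y| = 19 to 23 mm, z = 13 to 23 mm; 38 mm free between the tips for a pusher. Once a tail edge is about 2 mm past x = 0 they spring in behind it; it then settles back on them at x = 0
- lane_end (a point): middle of the end stop's face when free, on the board's top (rail x = +199.6 mm). The tight row of five is 200 mm long and gives a little under load. Getting its tail past the catches takes about 8 to 15 N of push on the tail tile (friction varies, and side load binds the row on the walls); the catches then hold it under about 4 N; squeezed above 16 N the tiles chip
- end_stop (a joint): sprung cork-faced wooden end stop at the far end of the lane: 0 = free, grows in m as the row presses it back; spring 1.2 N preload plus 4 N per mm, travel 12 mm
- catch_left (a joint): leaf catch on the +y side of the lane, rad: 0 = sprung in (blocking), about 0.17 while a tile stands beside its tip, which takes about 1 N.
- catch_right (a joint): leaf catch on the -y side of the lane, rad: 0 = sprung in (blocking), about 0.17 while a tile stands beside its tip, which takes about 1 N.
- tile_1: plain terracotta bisque test tile, 40 mm (its x) by 54 mm (its y) by 12 mm thick, edges barely rounded, 55 g; origin at the centre of its underside; a small dark hanging hole near its +y edge (either way round is fine). Front tile (nearest the mouth) of the row waiting on the loading board, x along the lane.
- tile_2: plain terracotta bisque test tile, 40 mm (its x) by 54 mm (its y) by 12 mm thick, edges barely rounded, 55 g; origin at the centre of its underside; a small dark hanging hole near its +y edge (either way round is fine). Second tile of the row waiting on the loading board, x along the lane.
- tile_3: plain terracotta bisque test tile, 40 mm (its x) by 54 mm (its y) by 12 mm thick, edges barely rounded, 55 g; origin at the centre of its underside; a small dark hanging hole near its +y edge (either way round is fine). Third tile of the row waiting on the loading board, x along the lane.
- tile_4: plain terracotta bisque test tile, 40 mm (its x) by 54 mm (its y) by 12 mm thick, edges barely rounded, 55 g; origin at the centre of its underside; a small dark hanging hole near its +y edge (either way round is fine). Fourth and so far last tile of the row waiting on the loading board, x along the lane.
- tile_5: plain terracotta bisque test tile, 40 mm (its x) by 54 mm (its y) by 12 mm thick, edges barely rounded, 55 g; origin at the centre of its underside; a small dark hanging hole near its +y edge (either way round is fine). The stray tile, lying flat on the bench beside the loading board.
- spray_bottle: bystander: white spray bottle with red trigger, 103x121x221 mm, origin under its centre
- water_cup: bystander: pale plastic cup, 71 mm across, 73 mm high, origin under its centre
- china_dish: bystander: white china dish, 117 mm across, 25 mm high, origin under its centre
- pinch_pot_2: bystander: small light-clay bowl, 68 mm across, 42 mm high, origin under its centre

How it is judged:
By the outcome, as a careful person would: the job done as asked, in the order asked, and still so for the second after the job is handed in, with the robot touching nothing.
It also fails if it takes over 64 s, if anything falls off the work surface, if the arm or the gripper's body presses on something with over 40 N, if the wrist force passes 120 N, or if a joint passes its speed limit or range.

## Working session

There is one attempt and no reset: what is moved stays moved. The work goes in short steps, Python scripts to look and compute and a tool call to move; the robot and the scene stay as the last step left them, time stands still between calls to the robot, and variables do not carry over. Pictures are saved under pics/ and viewed, and the job is handed in when it is done.

Besides the shell and the picture viewer there is one more tool, called after "Emit:" by a JSON object that holds its "name" and its "arguments". drive_tool: Moves the arm, as the interface text tells. Its arguments: {"type":"object","properties":{"motion":{"type":"string"}},"required":["motion"]}

```bash
ls; mkdir -p pics; python3 - <<'E'
from rig import ctrl
import cv2,numpy as np,pickle
s=ctrl.read_state()
print({k:np.round(v,4).tolist() for k,v in s.items()})
d={}
for n in ["scene","side","wrist"]:
    c=ctrl.read_camera(n); d[n]=c
    cv2.imwrite(f"pics/{n}0.png",c["pixels"][:,:,::-1])
    print(n,{k:np.round(v,4).tolist() for k,v in c.items() if k!="pixels"})
d['state']=s
pickle.dump(d,open("d0.pkl","wb"))
E
```

```text
pics
{'time': 0.0, 'q': [-0.0666, 0.3005, 1.5216, 0.0, 1.3207, -0.0666], 'joint_vel': [-0.0013, -0.0004, -0.0006, 0.0005, 0.0013, 0.0019], 'effort': [-0.0015, -53.1806, -35.2736, 0.0708, 0.0244, -0.0], 'position': [0.5497, 0.0, 0.2049], 'ee_rot': [-1.671, 1.5696, 3.0414], 'wrist_force': [-0.8015, 0.4627, 0.3693], 'wrist_torque': [0.0376, 0.0297, 0.0522], 'opening': 0.0941}
scene {'camera_matrix': [[545.1806, 0.0, 318.8851], [0.0, 545.1806, 243.348], [0.0, 0.0, 1.0]], 'world_from_camera': [[-0.8282, -0.2521, 0.5005, -0.1758], [-0.56, 0.408, -0.7211, 1.0087], [-0.0224, -0.8775, -0.4791, 0.7361], [0.0, 0.0, 0.0, 1.0]]}
side {'camera_matrix': [[528.6851, 0.0, 321.4677], [0.0, 528.6851, 236.3541], [0.0, 0.0, 1.0]], 'world_from_camera': [[0.8475, -0.3315, 0.4145, -0.1323], [-0.5308, -0.5306, 0.6608, -1.1032], [0.0009, -0.7801, -0.6257, 1.0717], [0.0, 0.0, 0.0, 1.0]]}
wrist {'camera_matrix': [[360.9364, 0.0, 322.5167], [0.0, 360.9364, 239.5116], [0.0, 0.0, 1.0]], 'mount': [[0.0009, -0.2816, 0.9595, -0.1781], [1.0, 0.0015, -0.0005, -0.0014], [-0.0013, 0.9595, 0.2816, -0.0809], [0.0, 0.0, 0.0, 1.0]]}
```

View pics/scene0.png

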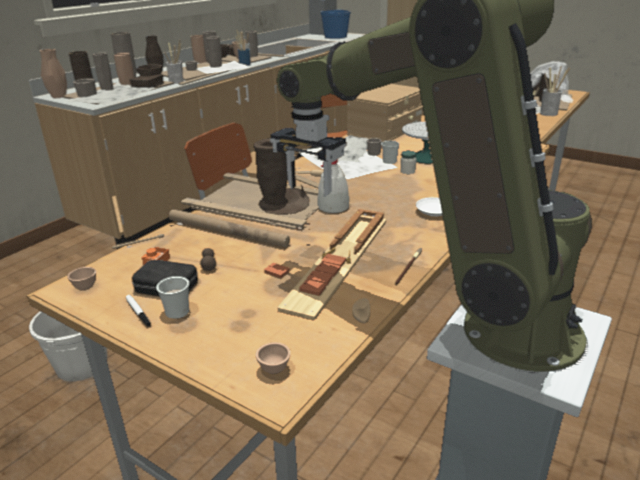

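View pics/side0.png

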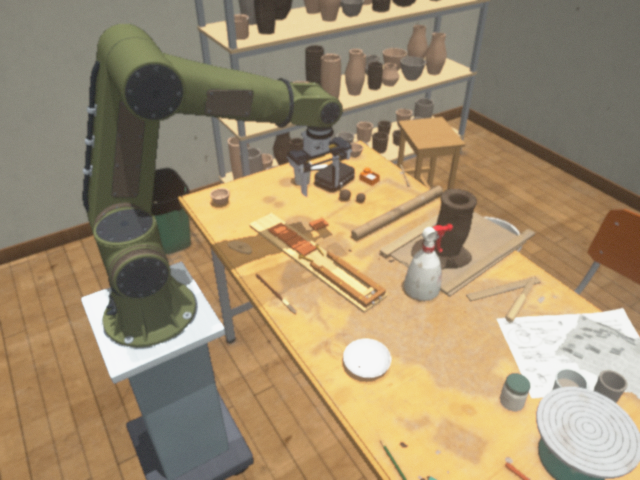

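View pics/wrist0.png

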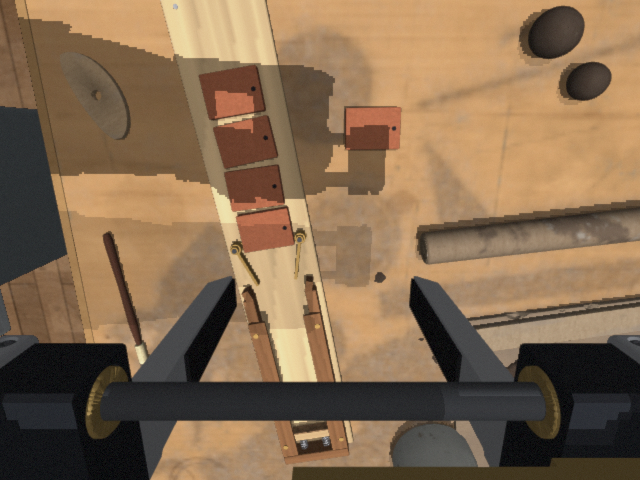

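The wrist view shows the row of four tiles on the board, running from about (232,92) to (265,229). The stray is at (372,128), the catches at (237,247)/(300,238), and the rail mouth at about (280,285). I'll enlarge it.

```bash
cat > h.py <<'E'
import numpy as np,cv2
from scipy.spatial.transform import Rotation as Ro
def T(s):
    M=np.eye(4);M[:3,:3]=Ro.from_euler('xyz',s['ee_rot']).as_matrix();M[:3,3]=s['position'];return M
def cam(c,s=None):
    return (T(s)@c['mount']) if 'mount' in c else c['world_from_camera']
def px2w(c,uv,z,s=None):
    W=cam(c,s); uv=np.atleast_2d(uv).astype(float); z=np.broadcast_to(z,len(uv))
    d=np.c_[uv,np.ones(len(uv))]@np.linalg.inv(c['camera_matrix']).T@W[:3,:3].T
    o=W[:3,3]; return o+d*((z-o[2])/d[:,2])[:,None]
def w2px(c,p,s=None):
    W=np.linalg.inv(cam(c,s)); p=np.atleast_2d(p)@W[:3,:3].T+W[:3,3]; p=p@c['camera_matrix'].T
    return p[:,:2]/p[:,2:]
def crop(c,x0,y0,x1,y1,k,name):
    im=cv2.resize(c['pixels'][y0:y1,x0:x1,::-1],None,fx=k,fy=k,interpolation=cv2.INTER_CUBIC)
    st=20
    for x in range((x0//st+1)*st,x1,st):
        cv2.putText(im,str(x),(int((x-x0+.5)*k),8),0,.35,(255,255,0),1); cv2.line(im,(int((x-x0+.5)*k),10),(int((x-x0+.5)*k),16),(255,255,0),1)
    for y in range((y0//st+1)*st,y1,st):
        cv2.putText(im,str(y),(0,int((y-y0+.5)*k)),0,.35,(255,255,0),1); cv2.line(im,(24,int((y-y0+.5)*k)),(30,int((y-y0+.5)*k)),(255,255,0),1)
    cv2.imwrite(name,im)
E
python3 - <<'E'
from h import *;import pickle
d=pickle.load(open('d0.pkl','rb'))
crop(d['wrist'],180,50,340,170,5,'pics/w0a.png');crop(d['wrist'],200,150,360,270,5,'pics/w0b.png');crop(d['wrist'],320,80,440,170,6,'pics/w0c.png');crop(d['wrist'],220,250,380,470,2.7,'pics/w0d.png')
E
```

```text
(no output)
```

View pics/w0a.png

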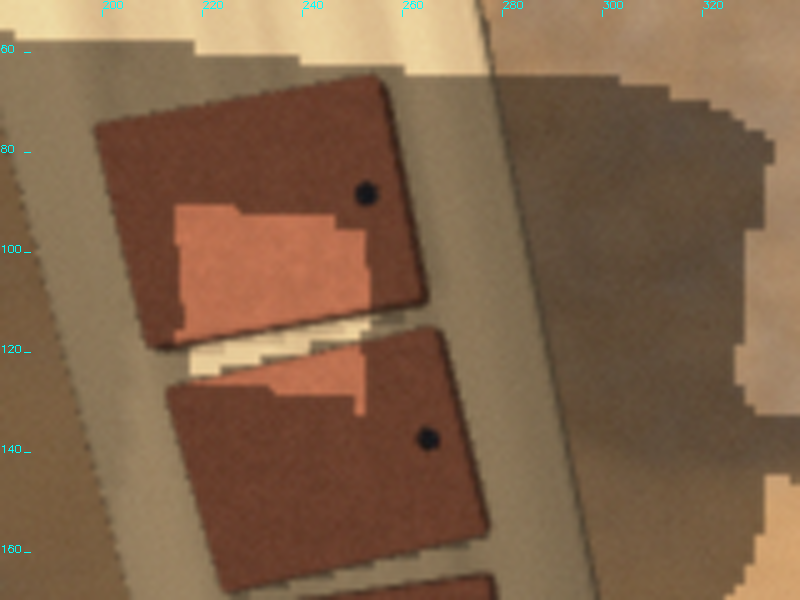

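View pics/w0b.png

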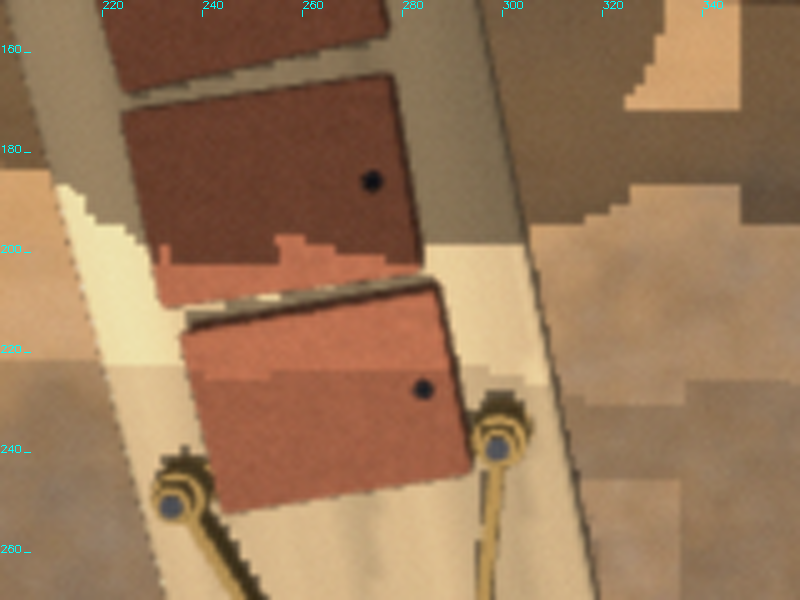

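View pics/w0c.png

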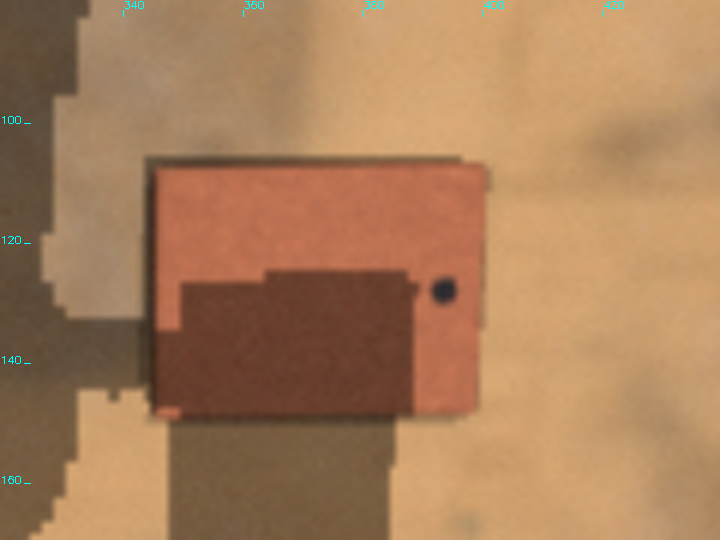

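View pics/w0d.png

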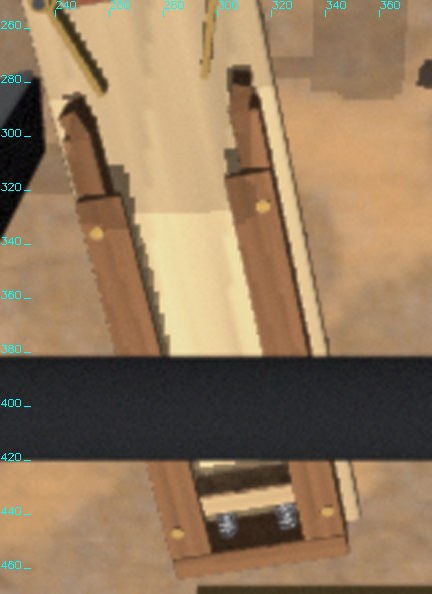

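```bash
cat > m0.py <<'E'
from h import *;import pickle
d=pickle.load(open('d0.pkl','rb'));c=d['wrist'];s=d['state']
P=lambda l,x0,y0,k,z:px2w(c,np.array(l)/k+[x0-.5,y0-.5],z,s)
print(T(s).round(3))
pins=P([(171,506),(497,447)],200,150,5,.028)
print('pins',pins.round(4),np.linalg.norm(pins[0]-pins[1]))
L=P([(15,150),(130,600)],180,50,5,.012);R=P([(478,0),(598,600)],180,50,5,.012)
L2=P([(15,50),(165,600)],200,150,5,.012);R2=P([(480,0),(595,600)],200,150,5,.012)
for n,e in zip('L R L2 R2'.split(),(L,R,L2,R2)):
    v=e[1]-e[0];print(n,e.round(4)[:,:2].tolist(),np.degrees(np.arctan2(v[1],v[0])))
v=np.concatenate([L,L2]);
tiles={4:P([(95,126),(378,75),(428,302),(150,348)],180,50,5,.024),3:P([(167,386),(436,328),(489,533),(225,592)],180,50,5,.024),
2:P([(123,113),(391,74),(423,268),(165,306)],200,150,5,.024),1:P([(182,332),(435,283),(471,468),(224,513)],200,150,5,.024),
5:P([(157,167),(485,164),(477,411),(155,413)],320,80,6,.012)}
# pins direction -> lane frame
w=pins[0]-pins[1]; # one side to the other
for k,t in tiles.items():
    r=cv2.minAreaRect((t[:,:2]*1000).astype(np.float32)); e=[np.linalg.norm(t[i]-t[(i+1)%4]).round(4) for i in range(4)]
    a=t[0]-t[1]+t[3]-t[2]; 
    print(k,t.mean(0).round(4),e,'ydir deg',np.degrees(np.arctan2(a[1],a[0])).round(2))
print('pin dir',np.degrees(np.arctan2(w[1],w[0])))
E
python3 m0.py
```

```text
[[-0.001  1.     0.     0.55 ]
 [ 0.     0.    -1.     0.   ]
 [-1.    -0.001 -0.     0.205]
 [ 0.     0.     0.     1.   ]]
pins [[ 0.4561 -0.0355  0.028 ]
 [ 0.5238 -0.0226  0.028 ]] 0.06891907969945958
L [[0.4149, 0.13], [0.4292, 0.0458]] -80.38327907756418
R [[0.5037, 0.1558], [0.5241, 0.046]] -79.46305079370634
L2 [[0.427, 0.0558], [0.4491, -0.0625]] -79.42678212495544
R2 [[0.5209, 0.0657], [0.5436, -0.0622]] -79.92201617995352
4 [0.464  0.1174 0.024 ] [np.float64(0.0529), np.float64(0.0395), np.float64(0.0535), np.float64(0.0391)] ydir deg -170.91
3 [0.4737 0.0733 0.024 ] [np.float64(0.0526), np.float64(0.0387), np.float64(0.0534), np.float64(0.0394)] ydir deg -168.1
2 [0.4803 0.029  0.024 ] [np.float64(0.0535), np.float64(0.0387), np.float64(0.0531), np.float64(0.039)] ydir deg -171.64
1 [ 0.4889 -0.0139  0.024 ] [np.float64(0.0528), np.float64(0.0396), np.float64(0.0529), np.float64(0.0393)] ydir deg -169.0
5 [0.5969 0.0863 0.012 ] [np.float64(0.0528), np.float64(0.0386), np.float64(0.0535), np.float64(0.0385)] ydir deg -179.51
pin dir -169.25063413817153
```

Emit:
{"name": "drive_tool", "arguments": {"motion": "0.03 0.02 -0.04 0 100; 0.06 0.047 -0.086 0 100; 0.085 0.047 -0.086 0 100; 0.085 0.047 -0.086 0 100; 0.085 0.047 -0.086 0 100"}}

```text
time: 0.78
position: [0.5971, 0.0856, 0.1212]
ee_rot: [1.852, 1.57, 0.281]
wrist_force: [-0.6, 0.2, 1.1]
opening: 0.0939
```

```bash
cat > fit.py <<'E'
exec(open('m0.py').read().replace('print','(lambda *a:0)'))
from scipy.optimize import least_squares
def res(p):
    o=p[:2];a=p[2];lx=np.array([np.cos(a),np.sin(a)]);ly=np.array([-lx[1],lx[0]])
    f=lambda q:np.c_[(q[:,:2]-o)@lx,(q[:,:2]-o)@ly]
    q=f(pins);r=[*(q-[[-.044,-.0345],[-.044,.0345]]).ravel()*1.5]
    r+=[*(f(L)[:,1]+.047),*(f(L2)[:,1]+.047),*(f(R)[:,1]-.047),*(f(R2)[:,1]-.047)]
    return np.array(r)*1000
p=least_squares(res,[.4978,-.0723,np.radians(-79.7)],loss='soft_l1').x
E
cat > snap.py <<'E'
from rig import ctrl
from h import *;import pickle,sys
n=sys.argv[1]
s=ctrl.read_state();c=ctrl.read_camera('wrist');pickle.dump((c,s),open(n+'.pkl','wb'))
cv2.imwrite(f'pics/{n}.png',c['pixels'][:,:,::-1]);print(s['time'],np.round(s['position'],4),np.round(s['ee_rot'],4),np.round(s['wrist_force'],2))
E
python3 snap.py w1; python3 - <<'E'
exec(open('fit.py').read())
import builtins
builtins.print(p[:2],np.degrees(p[2]),res(p).round(1))
lx=np.array([np.cos(p[2]),np.sin(p[2])]);ly=np.array([-lx[1],lx[0]])
for k,t in tiles.items(): q=t.mean(0)[:2]-p[:2];builtins.print(k,(q@lx).round(4),(q@ly).round(4))
E
```

```text
0.775 [0.5971 0.0856 0.1212] [1.852  1.5704 0.2806] [-0.61  0.25  1.14]
[ 0.49791618 -0.07232072] -79.76401604615485 [ 0.5 -0.2 -0.5 -0.3  1.3  0.3  0.   0.7 -0.8 -0.2  0.1 -0.3]
4 -0.1928 0.0003
3 -0.1476 0.002
2 -0.1029 0.0007
1 -0.0591 0.0015
5 -0.1385 0.1257
```

View pics/w1.png

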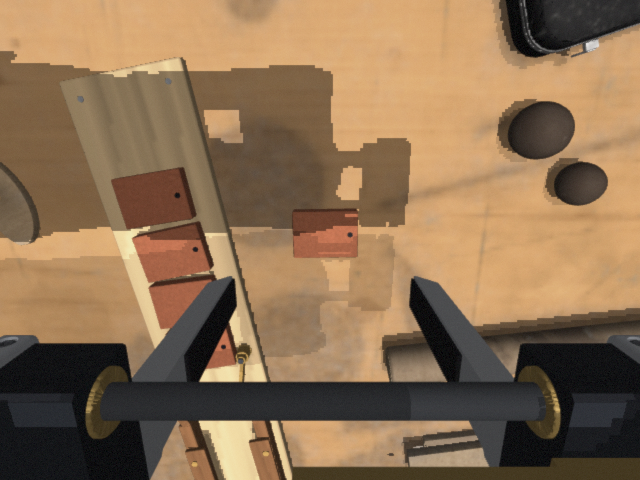

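```bash
python3 - <<'E'
from h import *;import pickle
c,s=pickle.load(open('w1.pkl','rb'))
crop(c,280,195,380,270,8,'pics/w1c.png')
t=px2w(c,[(293,209.5),(358,209.5),(357.5,257.5),(292.5,257.5)],.012,s);print(t.mean(0),t.round(4),T(s).round(3))
# board tail corners (-.29,+-.047,.012)
p=np.array([ 0.49791618,-0.07232072]);a=np.radians(-79.764);lx=np.array([np.cos(a),np.sin(a)]);ly=np.array([-lx[1],lx[0]])
print(w2px(c,[np.r_[p-.29*lx+k*.047*ly,.012] for k in(-1,1)],s), 'pin',w2px(c,[np.r_[p-.044*lx+.0345*ly,.028]],s))
q=px2w(c,[(113,179),(186,168),(195,214),(126,228)],.024,s)[:,:2]-p;print(np.c_[q@lx,q@ly])
E
```

```text
[0.59787611 0.08697218 0.012     ] [[0.5717 0.1075 0.012 ]
 [0.6243 0.1075 0.012 ]
 [0.6251 0.0664 0.012 ]
 [0.5704 0.0664 0.012 ]] [[ 0.     1.    -0.001  0.597]
 [ 0.    -0.001 -1.     0.086]
 [-1.     0.    -0.     0.121]
 [ 0.     0.     0.     1.   ]]
[[ 56.37192301  79.16390022]
 [179.83382835  54.13290747]] pin [[240.05309724 360.65595665]]
[[-0.21327705 -0.02359071]
 [-0.21141291  0.03318805]
 [-0.17610411  0.03014561]
 [-0.17483531 -0.02646102]]
```

View pics/w1c.png

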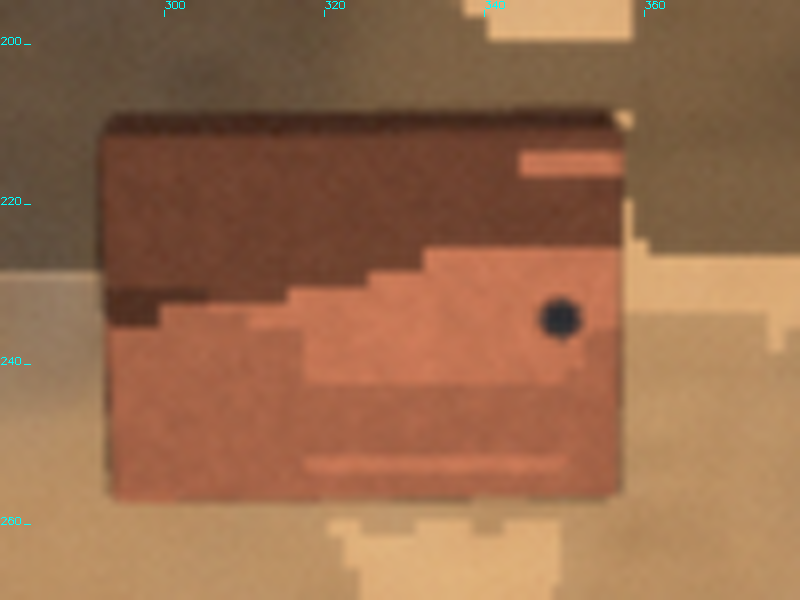

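```bash
cat >> h.py <<'E'
p0=np.array([ 0.49791618,-0.07232072]);a0=np.radians(-79.764);lx=np.array([np.cos(a0),np.sin(a0)]);ly=np.array([-lx[1],lx[0]])
def lane(c,uv,z,s,x0=0,y0=0,k=1):
    uv=np.array(uv,float)/k+([x0-.5,y0-.5] if k!=1 else 0)
    q=px2w(c,uv,z,s)[:,:2]-p0;return np.c_[q@lx,q@ly]*1000
E
python3 - <<'E'
from h import *;import pickle
c,s=pickle.load(open('w1.pkl','rb'))
crop(c,50,45,270,210,3.6,'pics/w1d.png')
crop(c,90,210,270,375,4.4,'pics/w1e.png')
E
```

```text
(no output)
```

View pics/w1d.png

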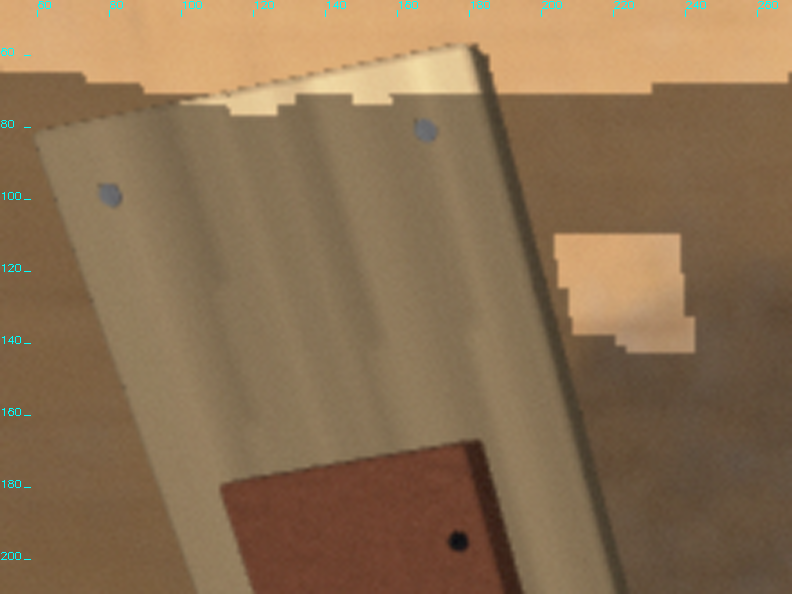

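View pics/w1e.png

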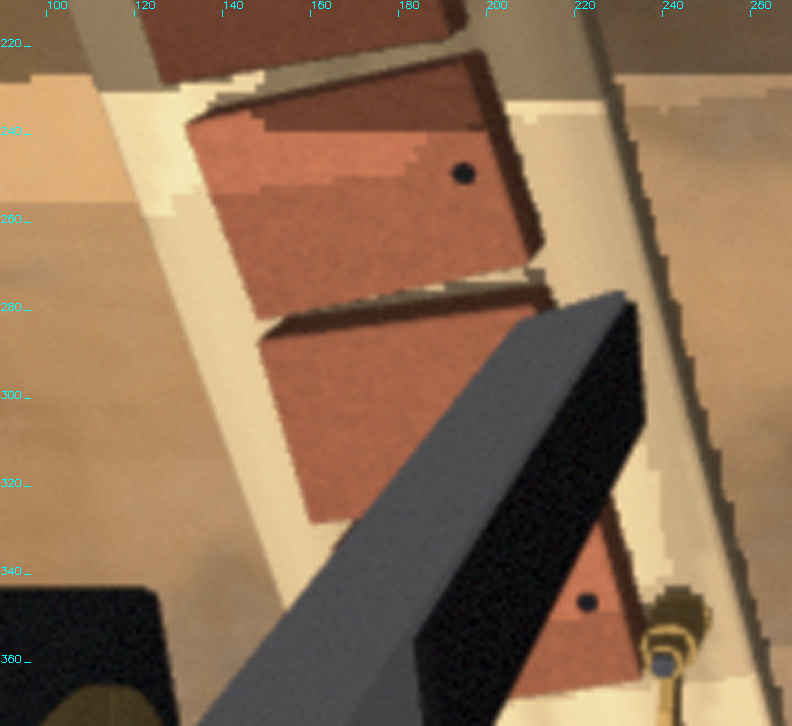

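```bash
python3 - <<'E'
from h import *;import pickle
c,s=pickle.load(open('w1.pkl','rb'))
print(lane(c,[(221,486),(466,442)],.024,s,50,45,3.6).round(1))
print(lane(c,[(37,130),(478,44)],.012,s,50,45,3.6).round(1))
print(lane(c,[(187,122),(481,52),(527,264),(260,318)],.024,s,90,210,4.4).round(1))
M=T(s)
for t in (-.236,):
    w=np.r_[p0+t*lx,0];print(w)
E
```

```text
[[-213.2  -25.3]
 [-212.9   28.1]]
[[-288.6  -44.9]
 [-288.1   48.3]]
[[-166.8  -24.3]
 [-169.9   31.5]
 [-129.4   28.9]
 [-127.8  -23.1]]
[0.45597825 0.15992314 0.        ]
```

Emit:
{"name": "drive_tool", "arguments": {"motion": "0.05 0 -0.0005 0 100; 0.1 0 -0.0005 0 100; 0.119 0 -0.0005 0 100; 0.119 0 -0.0005 0 100; 0.119 0 -0.0005 0 100"}}

```text
time: 1.45
position: [0.5984, 0.0861, 0.0044]
ee_rot: [1.688, 1.567, 0.116]
wrist_force: [0.8, 0.0, 0.8]
opening: 0.0935
```

Emit:
{"name": "drive_tool", "arguments": {"motion": "0.002 0 0 0 70; 0.002 0 0 0 50; 0.002 0 0 0 40; 0.002 0 0 0 40; 0.002 0 0 0 40; 0.002 0 0 0 40"}}

```text
time: 2.2
position: [0.5984, 0.0861, 0.0025]
ee_rot: [1.689, 1.567, 0.118]
wrist_force: [0.3, 0.2, 0.7]
opening: 0.0539
```

Emit:
{"name": "drive_tool", "arguments": {"motion": "-0.04 0 0 0 40; -0.06 0 0 0 40; -0.06 -0.045 -0.025 -0.06 40; -0.06 -0.09 -0.05 -0.12 40; -0.06 -0.142 -0.074 -0.178 40; -0.06 -0.142 -0.074 -0.178 40; -0.06 -0.142 -0.074 -0.178 40; -0.06 -0.142 -0.074 -0.178 40"}}

```text
time: 3.2
position: [0.4571, 0.1598, 0.0619]
ee_rot: [1.513, 1.567, 0.118]
wrist_force: [-0.7, 0.3, -0.5]
opening: 0.0536
```

```bash
python3 snap.py w2; python3 - <<'E'
from h import *;import pickle
c,s=pickle.load(open('w2.pkl','rb'));M=T(s);print(M.round(4));q=M[:2,3]-p0;print(q@lx,q@ly,M[:2,:3].T@lx, M[:2,:3].T@ly)
E
```

```text
3.2 [0.4571 0.1598 0.0619] [1.513  1.5667 0.1182] [-0.66  0.27 -0.46]
[[ 4.000e-03  9.846e-01  1.750e-01  4.571e-01]
 [ 5.000e-04  1.750e-01 -9.846e-01  1.598e-01]
 [-1.000e+00  4.100e-03  2.000e-04  6.190e-02]
 [ 0.000e+00  0.000e+00  0.000e+00  1.000e+00]]
-0.23565513755130268 0.0011242924486157438 [2.45675482e-04 2.71287823e-03 9.99996290e-01] [ 0.00405802  0.99998808 -0.00271385]
```

View pics/w2.png

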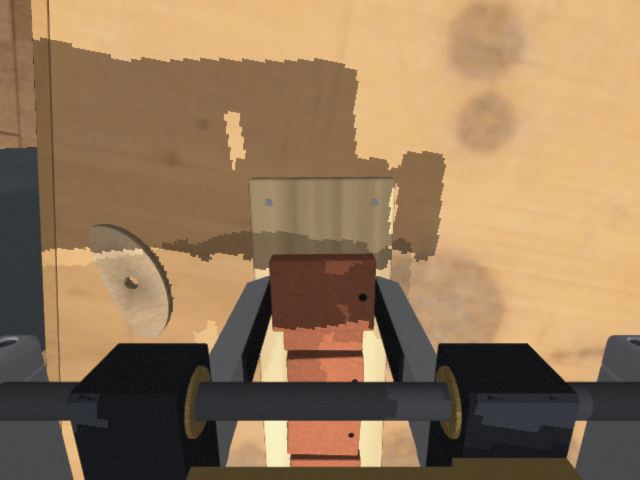

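```bash
python3 - <<'E'
from h import *;import pickle
c,s=pickle.load(open('w2.pkl','rb'))
crop(c,240,240,410,370,4.5,'pics/w2a.png')
E
```

```text
(no output)
```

View pics/w2a.png

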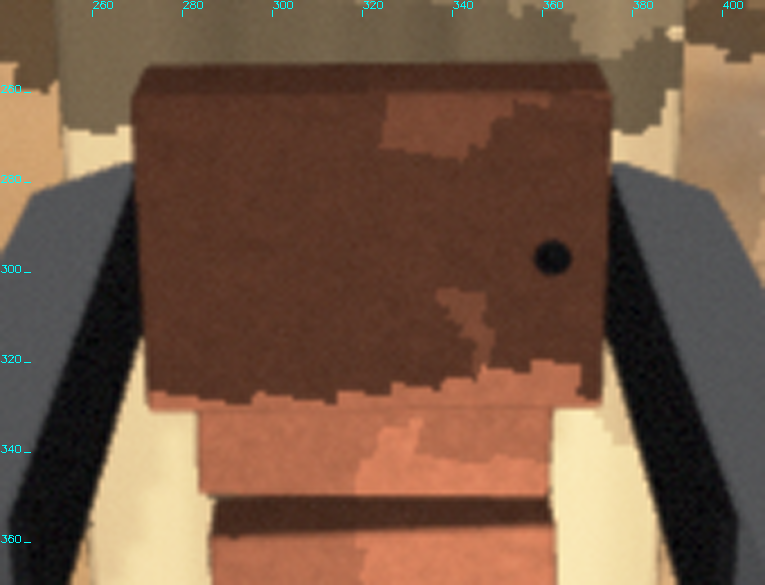

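```bash
python3 - <<'E'
from h import *;import pickle
c,s=pickle.load(open('w2.pkl','rb'))
print(lane(c,[(134,96),(610,94),(603,405),(150,410)],.0714,s,240,240,4.5).round(1))
print(lane(c,[(201,493),(549,493)],.024,s,240,240,4.5).round(1))
E
```

```text
[[-256.4  -26.9]
 [-256.5   25.5]
 [-218.    26.2]
 [-217.5  -26.7]]
[[-175.4  -26.7]
 [-175.2   26.2]]
```

Emit:
{"name": "drive_tool", "arguments": {"motion": "0.03 0 0 0 40; 0.043 0 0 0 40; 0.047 0 0 0 40; 0.047 0 0 0 40; 0.047 0 0 0 40; 0.047 0 0 0 40"}}

```text
time: 4.0
position: [0.4575, 0.1598, 0.0152]
ee_rot: [1.528, 1.566, 0.133]
wrist_force: [0.3, -1.0, -0.8]
opening: 0.0537
```

Emit:
{"name": "drive_tool", "arguments": {"motion": "0.001 0 0 0 40; 0.001 0 0 0 40; 0.001 0 0 0 40"}}

```text
time: 4.38
position: [0.4576, 0.1599, 0.0144]
ee_rot: [1.535, 1.566, 0.14]
wrist_force: [-0.5, 0.1, 4.8]
opening: 0.0537
```

Contact with the board (4.8 N up). I'll release and lift away to the rear.

Emit:
{"name": "drive_tool", "arguments": {"motion": "0 0 0 0 50; 0 0 0 0 65; 0 0 0 0 65; -0.02 0 0 0 65; -0.05 0 0 0 65; -0.05 0 -0.03 0 65; -0.05 0 -0.045 0 0; -0.05 0 -0.045 0 0; -0.05 0 -0.045 0 0"}}

```text
time: 5.5
position: [0.4494, 0.2036, 0.064]
ee_rot: [1.476, 1.567, 0.082]
wrist_force: [0.2, -0.7, 0.4]
opening: 0.0344
```

```bash
python3 snap.py w3; python3 - <<'E'
from h import *;import pickle
c,s=pickle.load(open('w3.pkl','rb'));M=T(s);print(M.round(4));q=M[:2,3]-p0;print(q@lx,q@ly,M[:2,:3].T@lx, M[:2,:3].T@ly)
E
```

```text
5.5 [0.4494 0.2036 0.064 ] [1.4763 1.5667 0.0815] [ 0.23 -0.68  0.38]
[[ 4.100e-03  9.845e-01  1.751e-01  4.494e-01]
 [ 3.000e-04  1.751e-01 -9.846e-01  2.036e-01]
 [-1.000e+00  4.100e-03  4.000e-04  6.400e-02]
 [ 0.000e+00  0.000e+00  0.000e+00  1.000e+00]]
-0.2801909050244249 0.00127045792123642 [4.00247620e-04 2.66410307e-03 9.99996371e-01] [ 0.00410794  0.99998801 -0.00266572]
```

View pics/w3.png

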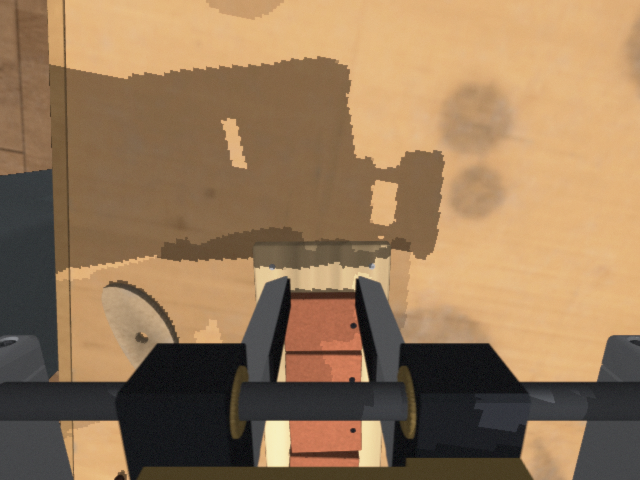

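Emit:
{"name": "drive_tool", "arguments": {"motion": "0.02 -0.001 0 0 5; 0.04 -0.001 0 0 5; 0.0485 -0.001 0 0 5; 0.0485 -0.001 0 0 5; 0.0485 -0.001 0 0 5; 0.0485 -0.001 0.005 0 5; 0.0485 -0.001 0.005 0 5"}}

```text
time: 6.42
position: [0.4498, 0.1982, 0.0159]
ee_rot: [1.514, 1.566, 0.118]
wrist_force: [-0.6, -1.4, -0.3]
opening: 0.0049
```

```bash
cat > st.py <<'E'
from rig import ctrl
from h import *
s=ctrl.read_state();M=T(s);q=M[:2,3]-p0
f=np.array(s['wrist_force']);R=M[:3,:3]
print('t',s['time'],'lane mm',(q@lx*1000).round(2),(q@ly*1000).round(2),'z',s['position'][2].__round__(4),'open',round(s['opening'],4),'F lane',(f[:2]@lx).round(2),(f[:2]@ly).round(2),f[2].round(2),'tz.ly',(R[:2,2]@ly).round(4),'tz.z',R[2,2].round(4),'yaw err',np.degrees(R[:2,1]@lx).round(2))
E
python3 st.py
```

```text
t 6.425 lane mm -274.76 0.7 z 0.0159 open 0.0049 F lane 1.31 -0.86 -0.33 tz.ly -0.0034 tz.z 0.0003 yaw err 0.2
```

Emit:
{"name": "drive_tool", "arguments": {"motion": "0 0 0.006 0 5; 0 0 0.012 0 5; 0 0 0.018 0 5; 0 0 0.024 0 5; 0 0 0.03 0 5; 0 0 0.036 0 5; 0 0 0.042 0 5; 0 0 0.047 0 5; 0 0 0.05 0 5; 0 0 0.05 0 5"}}

```text
time: 7.68
position: [0.4586, 0.1487, 0.016]
ee_rot: [1.508, 1.566, 0.113]
wrist_force: [-0.5, 2.4, 1.4]
opening: 0.0044
```

```bash
python3 st.py; python3 snap.py w4
```

```text
t 7.675 lane mm -224.46 0.56 z 0.016 open 0.0044 F lane -2.5 -0.08 1.39 tz.ly -0.0037 tz.z 0.0003 yaw err 0.21
7.675 [0.4586 0.1487 0.016 ] [1.5084 1.5659 0.1126] [-0.52  2.44  1.39]
```

View pics/w4.png

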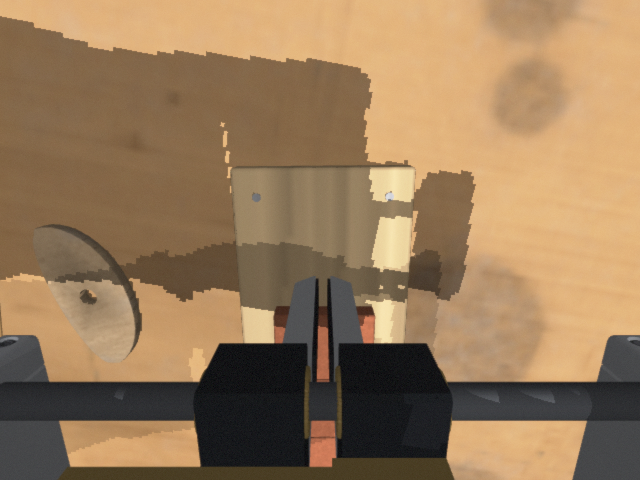

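```bash
cat > ss.py <<'E'
from rig import ctrl
from h import *;import sys,pickle
n=sys.argv[1]
for k,b in (('side',(230,200,400,320)),('scene',(270,200,400,330))):
    c=ctrl.read_camera(k);pickle.dump(c,open(f'{n}{k}.pkl','wb'));crop(c,*b,4.5,f'pics/{n}{k}.png')
    print(k,w2px(c,[np.r_[p0+a*lx+b*ly,z] for a,b,z in((-.044,.0345,.028),(-.044,-.0345,.028),(0,0,.012),(-.29,.047,.012),(-.29,-.047,.012))]).round(1).tolist())
E
python3 ss.py s4
```

```text
side [[315.6, 243.9], [298.7, 253.6], [316.8, 259.6], [270.2, 211.8], [247.7, 223.1]]
scene [[324.2, 252.5], [348.7, 257.3], [342.6, 252.5], [276.8, 306.9], [314.2, 316.1]]
```

View pics/s4side.png

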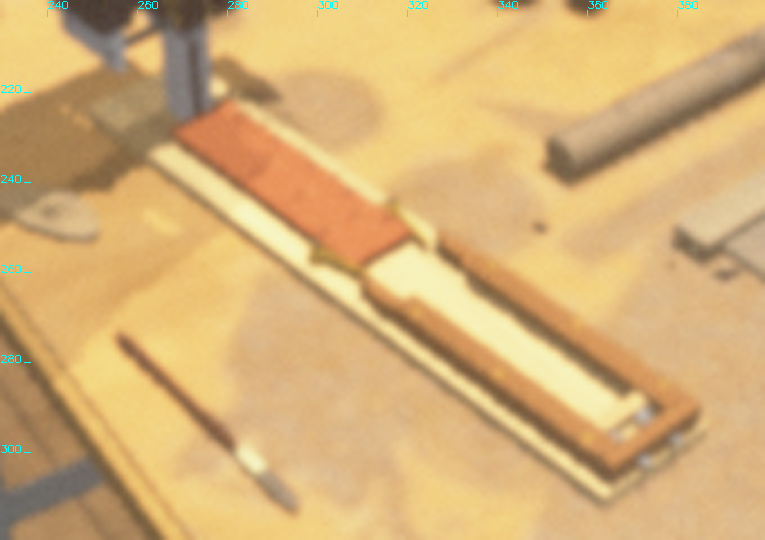

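View pics/s4scene.png

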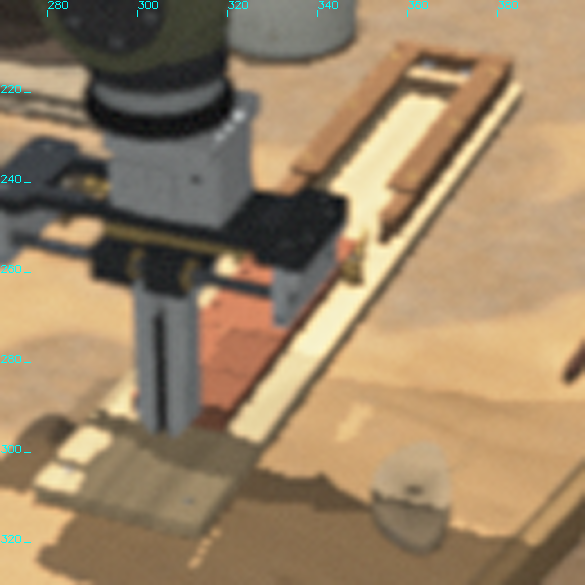

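The side view shows one straight, closed row, with its front edge at about (322,255) between the catches. I'll push on slowly into the mouth.

Emit:
{"name": "drive_tool", "arguments": {"motion": "0 0 0.004 0 5; 0 0 0.008 0 5; 0 0 0.012 0 5; 0 0 0.016 0 5; 0 0 0.02 0 5; 0 0 0.024 0 5; 0 0 0.028 0 5; 0 0 0.032 0 5; 0 0 0.036 0 5; 0 0 0.04 0 5"}}

```text
time: 9.07
position: [0.4655, 0.109, 0.0158]
ee_rot: [1.427, 1.566, 0.031]
wrist_force: [-1.3, 4.3, 1.5]
opening: 0.0048
```

```bash
python3 st.py; python3 ss.py s5
```

```text
t 9.075 lane mm -184.19 0.27 z 0.0158 open 0.0048 F lane -4.51 -0.52 1.52 tz.ly -0.0034 tz.z 0.0006 yaw err 0.2
side [[315.6, 243.9], [298.7, 253.6], [316.8, 259.6], [270.2, 211.8], [247.7, 223.1]]
scene [[324.2, 252.5], [348.7, 257.3], [342.6, 252.5], [276.8, 306.9], [314.2, 316.1]]
```

View pics/s5side.png

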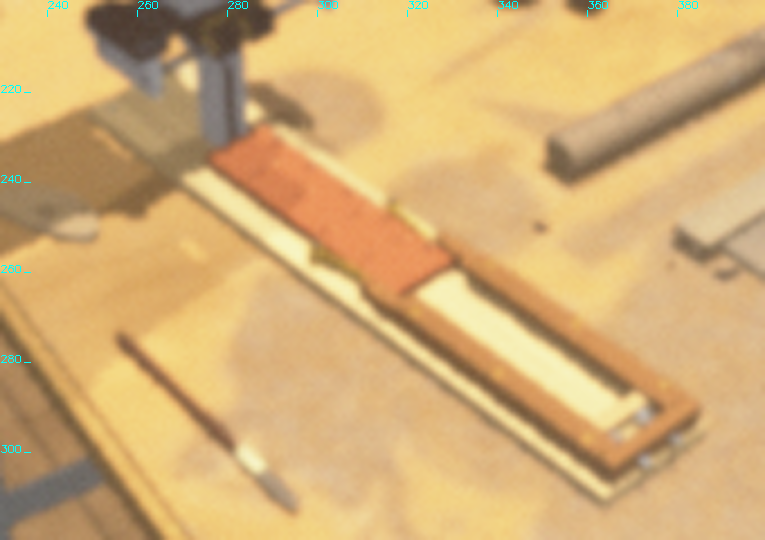

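Emit:
{"name": "drive_tool", "arguments": {"motion": "0 0 0.005 0 5; 0 0 0.01 0 5; 0 0 0.015 0 5; 0 0 0.02 0 5; 0 0 0.025 0 5; 0 0 0.03 0 5; 0 0 0.035 0 5; 0 0 0.04 0 5; 0 0 0.045 0 5; 0 0 0.05 0 5"}}

```text
time: 10.42
position: [0.4742, 0.0591, 0.0159]
ee_rot: [1.335, 1.566, -0.061]
wrist_force: [-0.8, 3.6, -0.4]
opening: 0.005
```

```bash
python3 st.py; python3 ss.py s6
```

```text
t 10.425 lane mm -133.59 0.06 z 0.0159 open 0.005 F lane -3.7 -0.14 -0.4 tz.ly -0.0036 tz.z 0.0011 yaw err 0.21
side [[315.6, 243.9], [298.7, 253.6], [316.8, 259.6], [270.2, 211.8], [247.7, 223.1]]
scene [[324.2, 252.5], [348.7, 257.3], [342.6, 252.5], [276.8, 306.9], [314.2, 316.1]]
```

View pics/s6side.png

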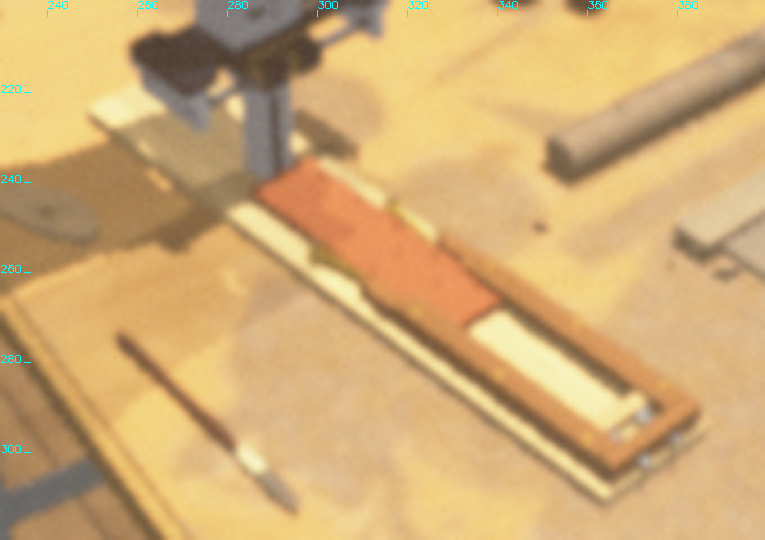

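Entering straight, with steady friction of about 4 N.

Emit:
{"name": "drive_tool", "arguments": {"motion": "0 0 0.005 0 5; 0 0 0.01 0 5; 0 0 0.015 0 5; 0 0 0.02 0 5; 0 0 0.025 0 5; 0 0 0.03 0 5; 0 0 0.035 0 5; 0 0 0.04 0 5; 0 0 0.045 0 5; 0 0 0.05 0 5"}}

```text
time: 11.78
position: [0.4831, 0.0093, 0.0159]
ee_rot: [1.255, 1.566, -0.141]
wrist_force: [-0.3, 3.0, -0.6]
opening: 0.0047
```

```bash
python3 st.py
```

```text
t 11.775 lane mm -82.94 -0.1 z 0.0159 open 0.0047 F lane -2.99 0.28 -0.63 tz.ly -0.004 tz.z 0.0015 yaw err 0.23
```

Emit:
{"name": "drive_tool", "arguments": {"motion": "0 0.0003 0.005 0 5; 0 0.0003 0.01 0 5; 0 0.0003 0.015 0 5; 0 0.0003 0.02 0 5; 0 0.0003 0.025 0 5; 0 0.0003 0.03 0 5; 0 0.0003 0.035 0 5; 0 0.0003 0.04 0 5; 0 0.0003 0.045 0 5; 0 0.0003 0.05 0 5"}}

```text
time: 13.02
position: [0.4921, -0.0402, 0.016]
ee_rot: [1.256, 1.566, -0.14]
wrist_force: [-0.7, 3.8, 0.5]
opening: 0.0048
```

```bash
python3 st.py; python3 ss.py s7; python3 snap.py w7
```

```text
t 13.025 lane mm -32.64 0.03 z 0.016 open 0.0048 F lane -3.91 -0.02 0.52 tz.ly -0.0039 tz.z 0.0015 yaw err 0.22
side [[315.6, 243.9], [298.7, 253.6], [316.8, 259.6], [270.2, 211.8], [247.7, 223.1]]
scene [[324.2, 252.5], [348.7, 257.3], [342.6, 252.5], [276.8, 306.9], [314.2, 316.1]]
13.125 [ 0.4922 -0.0405  0.0161] [ 1.1828  1.5658 -0.2136] [-1.23 -0.51  0.4 ]
```

View pics/s7side.png

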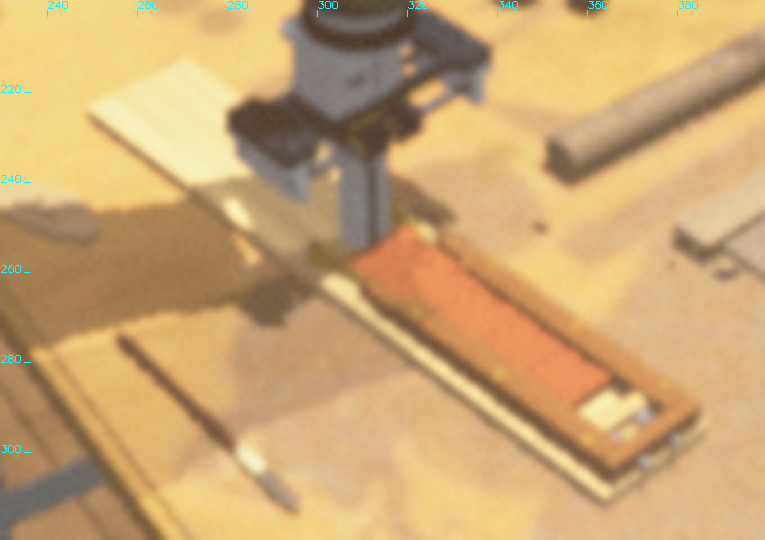

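View pics/w7.png

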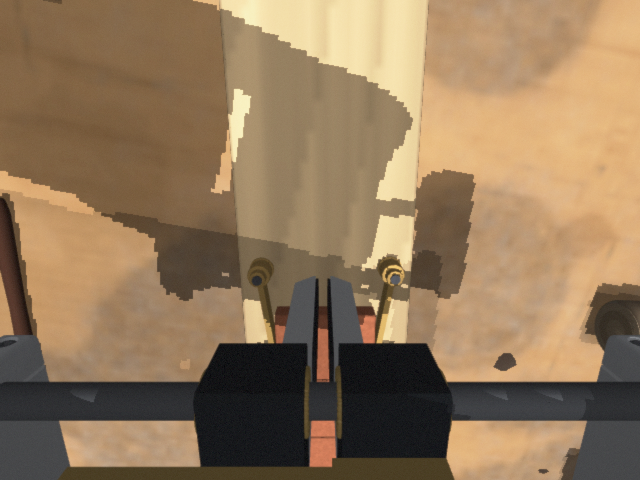

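Emit:
{"name": "drive_tool", "arguments": {"motion": "0 0 0.004 0 5; 0 0 0.008 0 5; 0 0 0.012 0 5; 0 0 0.016 0 5; 0 0 0.018 0 5; 0 0 0.02 0 5; 0 0 0.021 0 5; 0 0 0.021 0 5"}}

```text
time: 14.18
position: [0.4959, -0.0612, 0.0161]
ee_rot: [1.133, 1.566, -0.263]
wrist_force: [-0.4, 2.3, -0.4]
opening: 0.005
```

```bash
python3 st.py; python3 snap.py w8;python3 - <<'E'
from h import *;import pickle
c,s=pickle.load(open('w8.pkl','rb'))
crop(c,200,180,440,360,3.3,'pics/w8a.png')
E
```

```text
t 14.175 lane mm -11.31 -0.04 z 0.0161 open 0.005 F lane -2.33 -0.01 -0.35 tz.ly -0.0042 tz.z 0.0022 yaw err 0.24
14.175 [ 0.4959 -0.0612  0.0161] [ 1.133   1.5656 -0.2634] [-0.42  2.29 -0.35]
```

View pics/w8a.png

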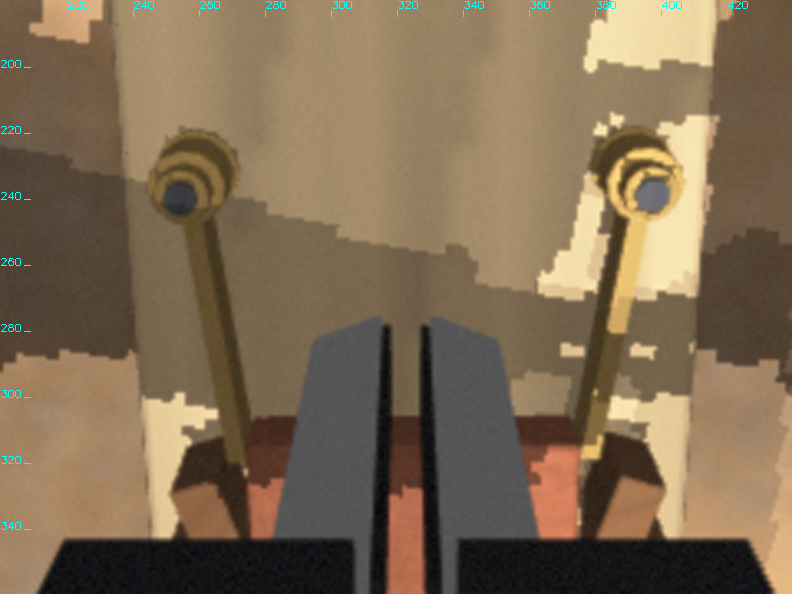

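The catches are still spread beside the tail tile, with their tips at about (270,320) and (377,318). The tail edge is about 3 mm short of the catch line. Now in small steps.

Emit:
{"name": "drive_tool", "arguments": {"motion": "0 0 0.001 0 5; 0 0 0.002 0 5; 0 0 0.003 0 5; 0 0 0.003 0 5"}}

```text
time: 14.72
position: [0.4961, -0.0635, 0.0161]
ee_rot: [1.326, 1.566, -0.07]
wrist_force: [-1.9, 8.1, 1.6]
opening: 0.0045
```

```bash
python3 st.py
```

```text
t 14.725 lane mm -9.01 -0.18 z 0.0161 open 0.0045 F lane -8.34 -0.46 1.57 tz.ly -0.0042 tz.z 0.0011 yaw err 0.24
```

Emit:
{"name": "drive_tool", "arguments": {"motion": "0 0 0.0005 0 5; 0 0 0.001 0 5; 0 0 0.001 0 5"}}

```text
time: 15.1
position: [0.4962, -0.0637, 0.0161]
ee_rot: [1.628, 1.567, 0.232]
wrist_force: [-1.3, 11.0, 1.7]
opening: 0.0045
```

```bash
python3 st.py
```

```text
t 15.1 lane mm -8.81 -0.17 z 0.0161 open 0.0045 F lane -11.09 0.72 1.73 tz.ly -0.0042 tz.z -0.0002 yaw err 0.24
```

```bash
python3 st.py; python3 snap.py w9;python3 - <<'E'
from h import *;import pickle
c,s=pickle.load(open('w9.pkl','rb'))
crop(c,200,180,440,360,3.3,'pics/w9a.png')
E
python3 st.py
```

```text
t 15.1 lane mm -8.81 -0.17 z 0.0161 open 0.0045 F lane -11.09 0.72 1.73 tz.ly -0.0042 tz.z -0.0002 yaw err 0.24
15.1 [ 0.4962 -0.0637  0.0161] [1.628  1.5668 0.2317] [-1.26 11.04  1.73]
t 15.15 lane mm -8.82 -0.17 z 0.0161 open 0.0045 F lane -9.64 0.17 2.13 tz.ly -0.0041 tz.z -0.0002 yaw err 0.24
```

View pics/w9a.png

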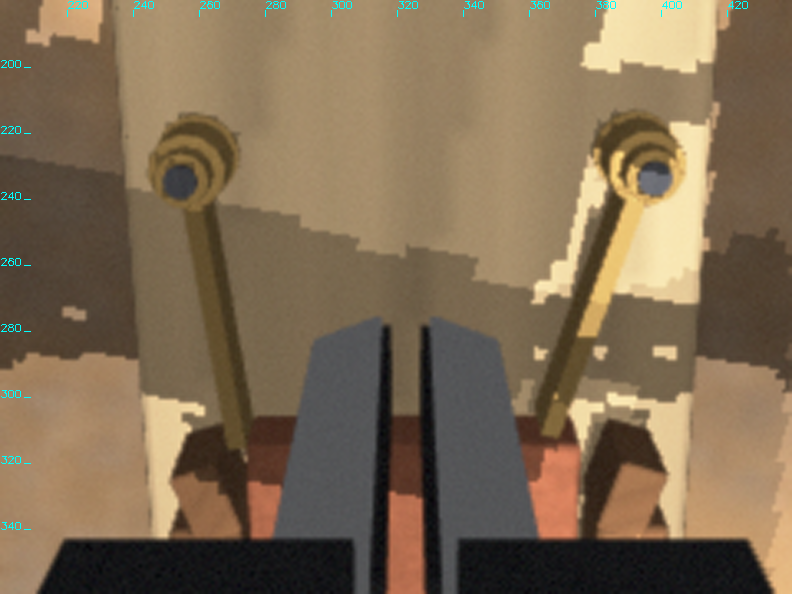

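The +y catch has sprung in (its tip is now at (364,310), inside the tail edge). The −y catch isn't in yet. A touch more.

Emit:
{"name": "drive_tool", "arguments": {"motion": "0 0 0.0013 0 5; 0 0 0.0015 0 5"}}

```text
time: 15.4
position: [0.4962, -0.0641, 0.0161]
ee_rot: [2.083, 1.567, 0.687]
wrist_force: [-1.7, 13.7, 3.6]
opening: 0.0046
```

```bash
python3 st.py; python3 snap.py w10;python3 - <<'E'
from h import *;import pickle
c,s=pickle.load(open('w10.pkl','rb'))
crop(c,200,180,440,360,3.3,'pics/w10a.png')
E
python3 st.py
```

```text
t 15.4 lane mm -8.36 -0.26 z 0.0161 open 0.0046 F lane -13.81 0.72 3.59 tz.ly -0.0042 tz.z -0.002 yaw err 0.24
15.4 [ 0.4962 -0.0641  0.0161] [2.083  1.5668 0.6867] [-1.74 13.71  3.59]
t 15.45 lane mm -8.39 -0.28 z 0.0161 open 0.0046 F lane -12.26 -0.34 2.63 tz.ly -0.0041 tz.z -0.002 yaw err 0.24
```

View pics/w10a.png

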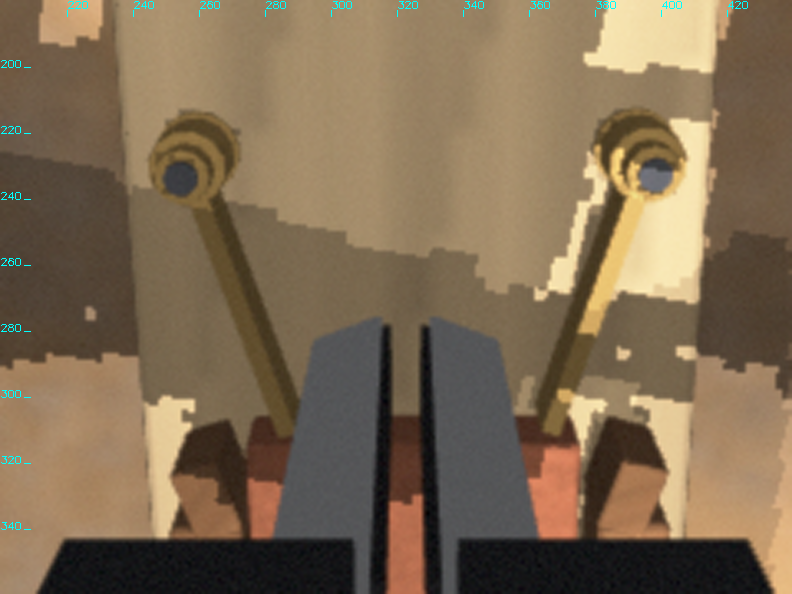

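Both catches are now in behind the tail at about 13 N. I'll back off gently, then lift straight up.

Emit:
{"name": "drive_tool", "arguments": {"motion": "0 0 -0.001 0 5; 0 0 -0.004 0 5; 0 0 -0.01 0 5; 0 0 -0.016 0 5; 0 0 -0.02 0 5; 0 0 -0.02 0 5; -0.03 0 -0.02 0 5; -0.08 0 -0.02 0 5; -0.12 0 -0.02 0 5; -0.12 0 -0.02 0 5"}}

```text
time: 16.7
position: [0.4936, -0.0451, 0.1389]
ee_rot: [1.588, 1.562, 0.191]
wrist_force: [-0.3, -0.1, -0.1]
opening: 0.0049
```

```bash
python3 st.py; python3 snap.py w11
```

```text
t 16.7 lane mm -27.59 0.6 z 0.1389 open 0.0049 F lane 0.07 -0.33 -0.11 tz.ly -0.0042 tz.z -0.0001 yaw err 0.24
16.7 [ 0.4936 -0.0451  0.1389] [1.5878 1.5624 0.1915] [-0.32 -0.13 -0.11]
```

View pics/w11.png

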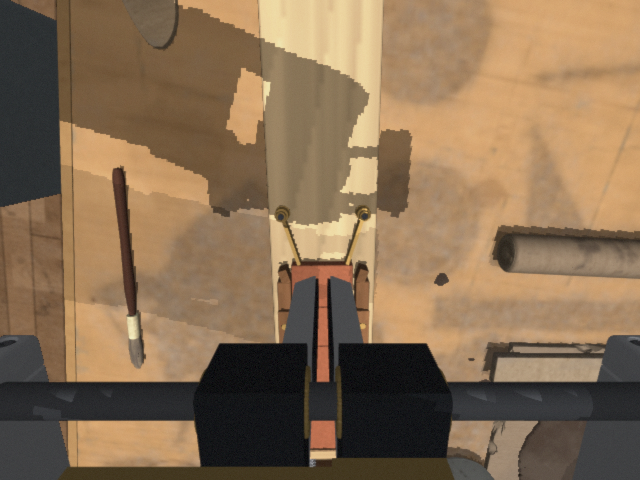

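Emit:
{"name": "drive_tool", "arguments": {"motion": "0 0 -0.05 0 5; -0.03 0 -0.1 0 5; -0.03 0 -0.1 0 5; -0.03 0 -0.1 0 5"}}

```text
time: 17.25
position: [0.4748, 0.0531, 0.1657]
ee_rot: [1.916, 1.567, 0.52]
wrist_force: [0.1, 0.3, 0.4]
opening: 0.005
```

```bash
python3 snap.py w12; python3 ss.py s12; python3 - <<'E'
from h import *;import pickle
c,s=pickle.load(open('w12.pkl','rb'))
u=w2px(c,[np.r_[p0,.012]],s)[0];print(u);x,y=int(u[0]),int(u[1])
crop(c,x-80,max(y-70,0),x+80,min(y+60,480),4.5,'pics/w12a.png')
E
```

```text
17.25 [0.4748 0.0531 0.1657] [1.9162 1.567  0.5202] [0.08 0.26 0.38]
side [[315.6, 243.9], [298.7, 253.6], [316.8, 259.6], [270.2, 211.8], [247.7, 223.1]]
scene [[324.2, 252.5], [348.7, 257.3], [342.6, 252.5], [276.8, 306.9], [314.2, 316.1]]
[324.47027582 342.09914991]
```

View pics/w12a.png

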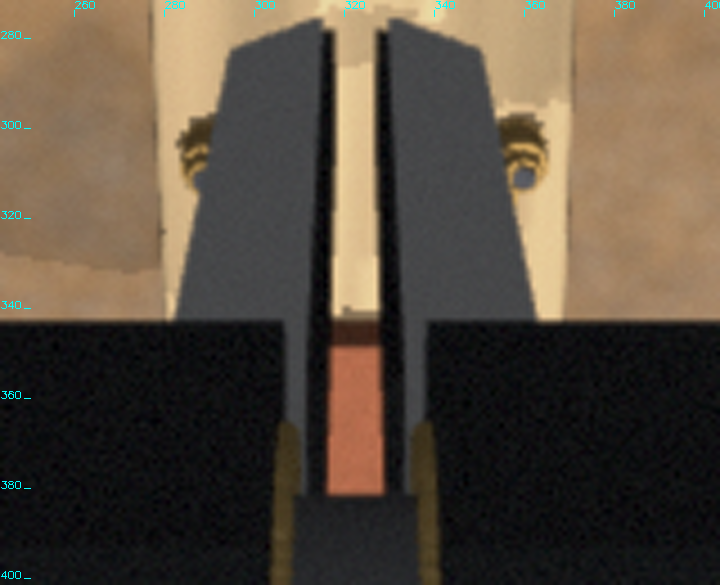

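View pics/s12side.png

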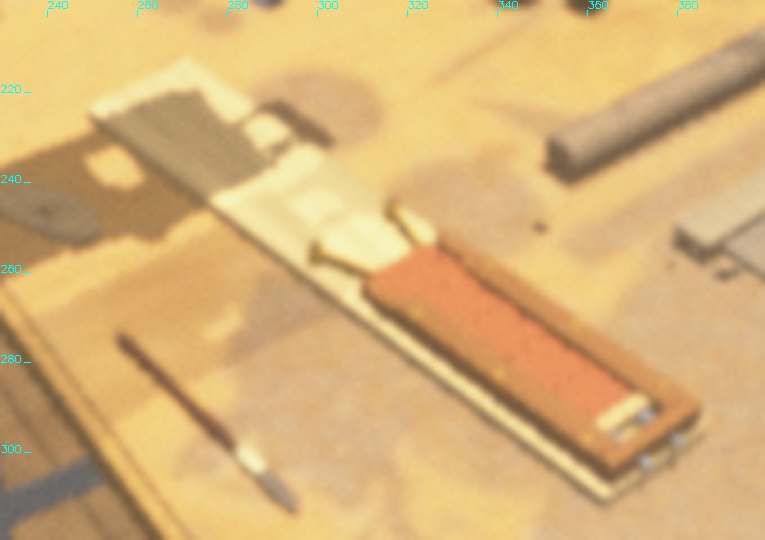

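```bash
python3 - <<'E'
from h import *;import pickle
c,s=pickle.load(open('w11.pkl','rb'))
crop(c,255,195,390,300,5.8,'pics/w11a.png')
E
```

```text
(no output)
```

View pics/w11a.png

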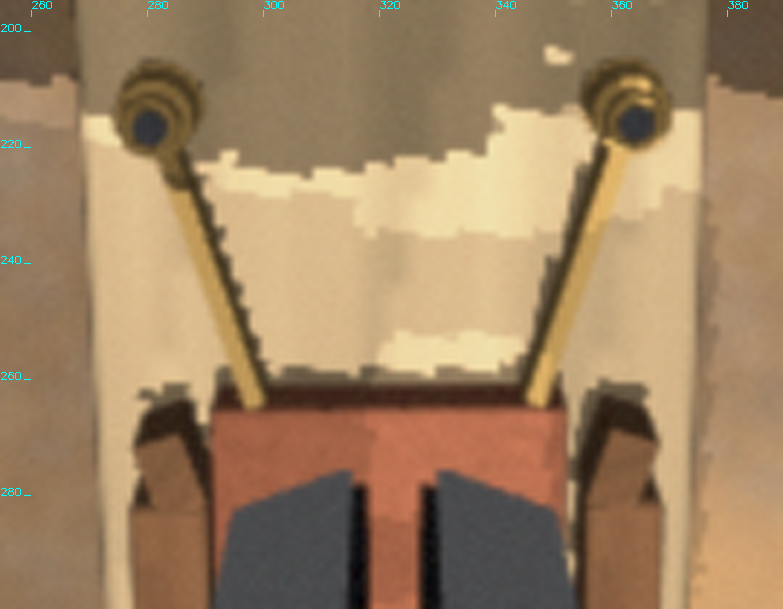

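Both catch tips, at (298,264) and (346,264), bear symmetrically on the tail edge, which is square to the lane. The gripper is clear, so I'm handing in.

```bash
python3 -c "
from rig import ctrl
print(ctrl.finish_job())"
```

```text
the job is handed in; nothing more can be done
None
```

The five tiles are loaded in the rail with both catches sprung in behind the last one. I've handed the job in, at about 17 s of the 64 s allowed.

- **Placing:** I set the stray tile down on the board about 3 mm behind the row, in line with it. It was gripped by its short edges and released once it touched the board, at about 5 N.
- **Pushing:** I pushed the whole row from behind with the nearly closed fingers. Friction was about 3–4 N most of the way. The +y catch sprang in at about 10–11 N and the −y catch a little later. The highest reading was 13.8 N, with about 1 N of noise, so it stayed below the 16 N chipping limit.
- **Last checks:** After I backed off and lifted clear, the wrist picture showed both catch tips behind the tail edge, which is square to the lane. The side picture showed one straight row up against the end stop. The wrist force was back to about zero.
- **Not confirmed:** I judged the end stop's hold and the lack of chips only from the pictures and the push force. The catches went in one after the other, with less than 1 mm of travel between them. No check failed, and none of my moves went near the other things on the bench.

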